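# Set the plate viewer's filter lever to the third click

### The job

Set the plate viewer to its third filter: with a fingertip, push the filter lever all the way back to its home stop (the end of the slot with the round steel disc), then push it the other way, counting the clicks, and leave it resting in the third click from home with the hand clear. Only push the lever, gently, do not pinch it, and leave the plate, the vial and everything else on the bench where they are.

Things in the scene. Friction and masses are not known exactly. Their poses are not given: they have to be found in the camera images.
- viewer: fixed white box 220 (x) x 300 (y) x 85 mm high, origin at the centre of its underside, z up, front to -x. On its flat top: a dark window at x=+45 mm carrying the well plate, and at x=-70 mm, in an aluminium strip, a slot along y in which the filter lever slides. A flush steel disc 16 mm across at x=-70, y=-95 mm marks the slot's home end. No scale; the top past both slot ends is free.
- lever_home (a point): fixed point in the viewer's top face at the slot, where the middle of the lever stands when fully home. Viewer frame: (-70, -42, 85) mm; same axes as the viewer.
- knob_top (a point): middle of the top face of the lever's knob; moves with the lever. It is 42 mm above the viewer's top. Same axes as the viewer.
- lever_knob: grey knob of the filter lever with a thin dark band, an upright tab 30 mm (viewer x) by 14 mm (viewer y, the sliding direction) by 34 mm high, starting 8 mm and ending 42 mm above the viewer's top. Origin at the centre of its underside. It only slides along the viewer's y.
- filter_lever (a joint): lever position in m: 0 = home stop (disc end), growing to viewer +y, 0.084 = far stop. Rests in clicks 14 mm apart: home 0, first 0.014, second 0.028, third 0.042 and so on to the sixth. Between clicks it resists by up to 6 N, most a quarter of the way; 1 mm past halfway it jumps by itself into the next click, ahead of the finger, and stays. Starts in the fourth, fifth or sixth click.
- plate: loose white 96-well plate, 86 x 128 x 16 mm high, lying on the viewer's window; origin at the centre of its underside. Leave alone.
- vial: loose capped vial, 19 mm across, 42 mm high, standing on the viewer's top beside the plate on the +y side; origin under its centre. Leave alone.
- tube_rack: pink tube rack, 200 x 120 x 32 mm, left of the viewer; origin under its centre. Leave alone.
- tip_box: pipette tip box with yellow insert and an open blue lid, 84 x 124 mm, up to 105 mm high, right of the viewer; origin under its centre. Leave alone.
- pipette: pipette lying on the bench on the right, 245 mm long, 28 mm high; origin under its middle, x along it. Leave alone.
- marker: marker pen lying on the bench on the left, 130 mm long, 13 mm thick; origin under its middle. Leave alone.
- jar: clear screw-cap jar, 56 mm across, 75 mm high, on the right at the back; origin under its centre. Leave alone.

How it is judged:
By the outcome, as a careful person would: the job done as asked, in the order asked, and still so for the second after the job is handed in, with the robot touching nothing.
It also fails if it takes over 64 s, if anything falls off the work surface, if the arm or the gripper's body presses on something with over 40 N, if the wrist force passes 120 N, or if a joint passes its speed limit or range.

### The arm

A 6-joint arm with a two-finger parallel gripper is mounted at the origin on the work surface. World frame = base frame: x ahead of the robot, y to its left, z up, the work surface at z = 0. Lengths are in m, angles in rad, forces in N, time in s.
With the tool pointing down it reaches from about 0.325 to 0.75 m from the base axis. Payload 7.6 kg.
Tool frame: the origin (TCP) lies between the finger pads; the fingertips stand 17 mm ahead of it and the grasp point (between the pads) lies 2 mm behind it; z points along the fingers, y is the direction in which the jaws open and shut (so a half turn about z gives the same grasp; the last joint's range is limited). The gripper opens to 85 mm and grips with 20 to 120 N. Pads are 22 mm wide; open, the fingers measure 114 mm over their backs; the gripper's body (76 mm by 85 mm) begins 54 mm behind the grasp point. The pads swing forward as they close: fully open they stand 13 mm farther back than shut.
Start: joints at [-1.409, 0.052, 1.401, -0, 1.689, -0.07], TCP at [0.121, -0.511, 0.248] pointing down, gripper open.
Joint ranges: [-2.9, 2.9], [-0.91, 2.17], [0.12, 2.37], [-1.06, 4.2], [0.26, 2.73], [-2.93, 2.93]. Speed limits (rad/s): [2.57, 2.57, 3.01, 3.14, 3.14, 3.14].

### API

Orientations are given as a unit quaternion [w, x, y, z].
In Python, from plant import bot gives the robot as it stands. The module is installed in compiled form; this text tells all that it offers.
- The arm moves only by the tool servo_tool, never from a script. Its argument "commands" is a list of rows, each an object of numbers: "fingers": the opening, from -1 (shut) to 1 (fully open); "x", "y", "z": the shift along the tool's x, y, z in mm; "ax", "ay", "az": the turn, a rotation vector about the tool's x, y, z in degrees. In form: [{"fingers": .., "x": .., "y": .., "z": .., "ax": .., "ay": .., "az": ..}, ...]. A call has exactly 8 rows; each row shifts and turns the commanded pose from where the row before left it, along the tool's axes as they then stand; what a row does not reach is not made up. A row lasts 1/12 s, in which the tool goes at most 41.7 mm and 7.16 degrees, less where a joint would pass 70% of its speed; a pose out of reach is approached as far as the arm can. A call is refused whole if a number of a shift passes 41.7 or a number of a turn 7.16, either way. A call with a gripper value outside its range is refused whole. The fingers move at their own pace and stop on an object; "grip_force" is the grip in N (left out, the last holds). Time passes only in rows, so rows that do not move let the fingers close, or fill a call up. It gives the time, the measured TCP pose, the force and the opening at its end, in the units of the state.
- bot.get_obs(): the state, without advancing time (a new reading comes with each control period).
- bot.snapshot(name): name is "scene" or "side" or "wrist"; returns a dict with "image" (400x640x3 uint8, red, green, blue), "z_map" (400x640 float32, m along the optical axis (not along the pixel's ray), 0 where there is no reading), "fx", "fy", "cx", "cy" (pixels), "camera_from_world" (4x4, takes a point from world to camera coordinates); the wrist camera has in their place "tool_from_camera" (4x4, takes a point from camera to tool coordinates, whose origin is the TCP and whose axes are the flange's). Camera axes: x right, y up, looking along -z (the intrinsics and any distortion apply to the point x, -y, -z); pixel columns grow to the right and rows downward; lengths in m; the calibration is good to about 2 mm. A picture is of the moment at which its call begins: read the wrist's pose just before it.
- bot.job_done(): hands the job in, once; it reports no verdict.
The state is a dict: "clock": time; "qpos": joint angles; "joint_vel": joint speeds; "tau": joint torques, N m; "position": TCP position; "tcp_rot": TCP orientation; "ft_force": force on the tool from outside, world axes, zero at the start; "torque": the same for the moment, N m; "gripper_width": finger opening in m.
Only numpy, scipy, OpenCV 4.12 (cv2) and the standard library are available. Lean on these libraries where they do the work, as an engineer would, in place of code of your own. Each camera call takes 0.05 s, during which the arm holds its last target.

## Working session

There is one attempt and no reset: what is moved stays moved. The work goes in short steps, Python scripts to look and compute and a tool call to move; the robot and the scene stay as the last step left them, time stands still between calls to the robot, and variables do not carry over. Pictures are saved under pics/ and viewed, and the job is handed in when it is done.

Besides the shell and the picture viewer there is one more tool, called after "Request:" as a command line: name --argument value ..., lists and objects as JSON in quotes. servo_tool: Moves the arm, as the interface text tells. Its arguments: {"type":"object","properties":{"commands":{"type":"array","items":{"type":"object","properties":{"fingers":{"type":"number"},"x":{"type":"number"},"y":{"type":"number"},"z":{"type":"number"},"ax":{"type":"number"},"ay":{"type":"number"},"az":{"type":"number"}}}},"grip_force":{"type":"number"}},"required":["commands"]}

```bash
mkdir -p pics; python3 - <<'E'
from plant import bot
import cv2,numpy as np,pickle
o=bot.get_obs();print(o)
for n in("scene","side","wrist"):
    s=bot.snapshot(n);pickle.dump(s,open(n+"0.pkl","wb"))
    cv2.imwrite(f"pics/{n}0.png",s["image"][:,:,::-1])
    print(n,[s[k] for k in s if k not in("image","z_map")], (s["z_map"]>0).mean(), [k for k in s])
E
```

```text
{'clock': 0.0, 'qpos': array([-1.40929564e+00,  5.28139956e-02,  1.40172557e+00, -4.24070995e-05,
        1.68857595e+00, -7.02985043e-02]), 'joint_vel': array([ 0.00109178,  0.00046665,  0.00210308, -0.00026685,  0.00029382,
        0.00020312]), 'tau': array([-1.38014202e-04, -3.81666863e+01, -3.60189807e+01,  6.94807369e-06,
        6.13468175e-03, -1.31086762e-05]), 'position': array([ 0.12057658, -0.51068934,  0.24748389]), 'tcp_rot': array([-7.59683959e-04,  9.93291155e-01,  1.15637803e-01, -5.57469067e-05]), 'ft_force': array([-0.03096111, -0.06125546,  0.58528454]), 'torque': array([-0.02363977,  0.01969879,  0.01997305]), 'gripper_width': 0.08538264437395292}
scene [429.1503045754051, 429.1503045754051, 320.42035403292533, 199.30477626435678, array([[-0.49765733,  0.86731981,  0.00967151,  0.25097245],
       [-0.5774808 , -0.33962991,  0.74240653,  0.24231362],
       [ 0.64718862,  0.36387894,  0.66987985, -1.81920435],
       [ 0.        ,  0.        ,  0.        ,  1.        ]])] 0.995984375 ['image', 'z_map', 'fx', 'fy', 'cx', 'cy', 'camera_from_world']
side [419.161484
[... 189 characters left out ...]

       [-0.3204764 ,  0.81662149,  0.48002523, -1.22428241],
       [ 0.        ,  0.        ,  0.        ,  1.        ]])] 0.996203125 ['image', 'z_map', 'fx', 'fy', 'cx', 'cy', 'camera_from_world']
wrist [292.3707559199934, 292.3707559199934, 321.0755386376043, 202.86585595649512, array([[ 1.89597197e-04,  9.58231969e-01,  2.85992059e-01,
         7.40091928e-02],
       [ 9.99999753e-01,  1.20808199e-05, -7.03422951e-04,
        -9.26792052e-04],
       [-6.77497378e-04,  2.85992122e-01, -9.58231729e-01,
        -1.26046568e-01],
       [ 0.00000000e+00,  0.00000000e+00,  0.00000000e+00,
         1.00000000e+00]])] 0.99621875 ['image', 'z_map', 'fx', 'fy', 'cx', 'cy', 'tool_from_camera']
```

View pics/scene0.png

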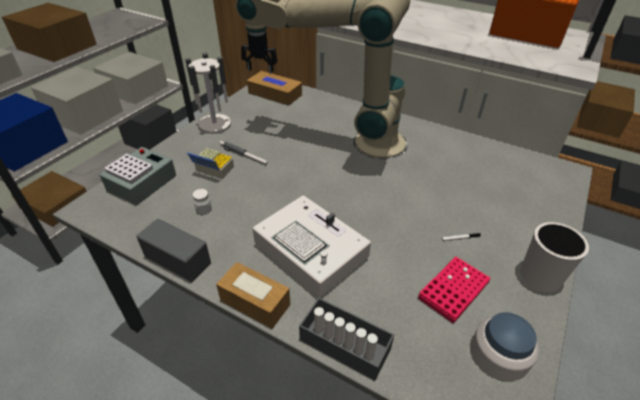

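View pics/side0.png

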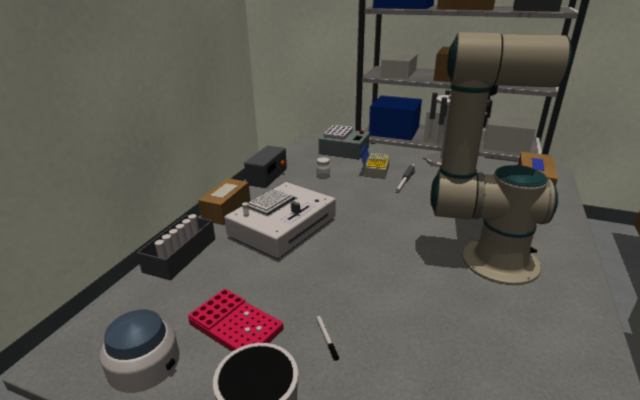

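View pics/wrist0.png

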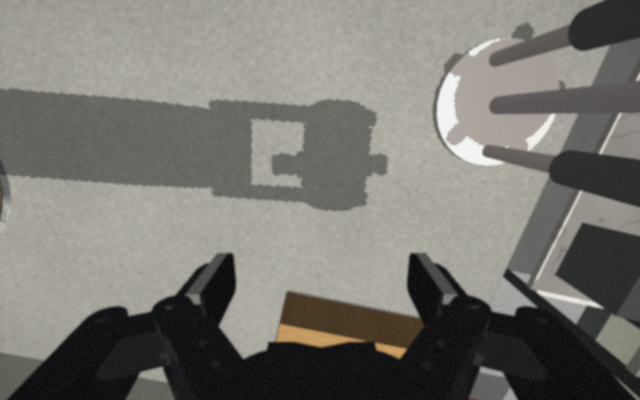

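The scene view shows the viewer around (312,240) with the knob near (330,220). I'll zoom in and back-project.

```bash
cat > h.py <<'E'
import numpy as np,cv2
from scipy.spatial.transform import Rotation as R
def ray(s,u,v,o=None):
    d=np.array([(u-s["cx"])/s["fx"],-(v-s["cy"])/s["fy"],-1.0])
    if "camera_from_world" in s: T=np.linalg.inv(s["camera_from_world"])
    else:
        q=o["tcp_rot"];W=np.eye(4);W[:3,:3]=R.from_quat([q[1],q[2],q[3],q[0]]).as_matrix();W[:3,3]=o["position"]
        T=W@s["tool_from_camera"]
    return T[:3,3],T[:3,:3]@d
def onplane(s,u,v,z,o=None):
    c,d=ray(s,u,v,o);return c+d*(z-c[2])/d[2]
def atdepth(s,u,v,o=None):
    c,d=ray(s,u,v,o);return c+d*s["z_map"][int(v),int(u)]
E
python3 - <<'E'
import pickle,cv2
from h import *
for n,(x0,y0,x1,y1) in dict(scene=(240,185,380,305),side=(210,170,350,260)).items():
    s=pickle.load(open(n+"0.pkl","rb"))
    im=s["image"][y0:y1,x0:x1,::-1]
    cv2.imwrite(f"pics/{n}0z.png",cv2.resize(im,None,fx=5,fy=5,interpolation=cv2.INTER_CUBIC))
s=pickle.load(open("scene0.pkl","rb"))
for p in [(312,240),(306,207),(330,215),(290,240)]: print(p,atdepth(s,*p),onplane(s,*p,.085))
E
```

```text
(312, 240) [0.70189421 0.08356437 0.09551984] [0.69361633 0.07861053 0.085     ]
(306, 207) [ 0.5798051  -0.01151621  0.08575391] [ 0.57912113 -0.01194299  0.085     ]
(330, 215) [0.60760494 0.09160346 0.12361658] [0.57229343 0.07319909 0.085     ]
(290, 240) [0.73753239 0.02934756 0.09917744] [0.72687201 0.02182508 0.085     ]
```

View pics/scene0z.png

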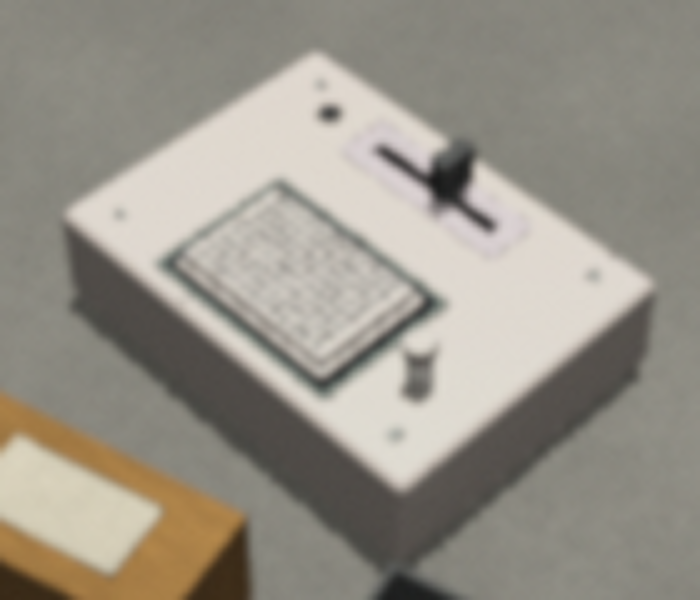

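View pics/side0z.png

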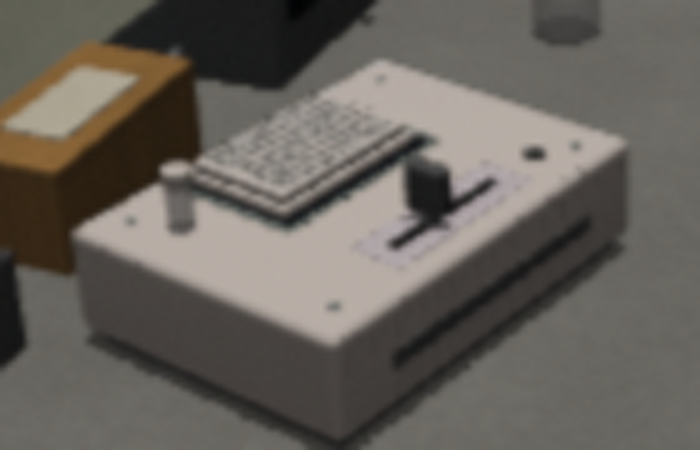

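```bash
python3 - <<'E'
import pickle,cv2
from h import *
def fit(P,L):
    P=P[:,:2];c=P.mean(0);l=L.mean(0);H=(L-l).T@(P-c);U,S,V=np.linalg.svd(H);Rm=V.T@np.diag([1,np.linalg.det(V.T@U.T)])@U.T
    t=c-Rm@l;res=P-(L@Rm.T+t);return Rm,t,res
L=np.array([[-110,-150],[110,-150],[110,150],[-110,150],[-70,-95]])/1000
for n,x0,y0,pts,kn in [("scene",240,185,[(315,52),(67,215),(400,492),(655,285),(329,113)],(460,145)),("side",210,170,[(630,143),(380,60),(75,233),(335,347),(535,153)],(424,165))]:
    s=pickle.load(open(n+"0.pkl","rb"))
    P=np.array([onplane(s,x0+u/5,y0+v/5,.085) for u,v in pts])
    Rm,t,res=fit(P,L);print(n,t,np.degrees(np.arctan2(Rm[1,0],Rm[0,0])),"\n",res*1000)
    k=onplane(s,x0+kn[0]/5,y0+kn[1]/5,.127)[:2];print("knob viewer",(k-t)@Rm*1000,"world",k)
E
```

```text
scene [0.67656938 0.06474162] -15.003266931439859 
 [[ 4.22596793  1.63804569]
 [-2.19978061  6.3661204 ]
 [-1.95555127 -2.45225057]
 [ 2.41214672 -3.42592977]
 [-2.48278276 -2.12598576]]
knob viewer [-78.49333054  11.69932098] world [0.60378045 0.09636202]
side [0.66841122 0.06663213] -14.652994820583244 
 [[ 1.36824982  4.50398485]
 [-1.46718901  3.33774404]
 [-4.14489275 -2.73060481]
 [ 1.37400781 -0.91644895]
 [ 2.86982412 -4.19467513]]
knob viewer [-65.51030078  14.02549865] world [0.60857955 0.09677323]
```

Both views agree: viewer at about (0.672, 0.066), yaw about -14.8°, and the lever near the fourth click. I'll move above it with the fingers shut.

Request:
servo_tool --commands '[{"fingers": -1, "x": 15, "y": -12}, {"fingers": -1, "x": 25, "y": -20}, {"fingers": -1, "x": 26, "y": -20}, {"fingers": -1, "x": 26, "y": -20}, {"fingers": -1, "x": 26, "y": -20}, {"fingers": -1, "x": 26, "y": -20}, {"fingers": -1, "x": 26, "y": -20}, {"fingers": -1, "x": 26, "y": -20}]' --grip_force 20

```text
invalid input at $.commands[0]: expected keys fingers, x, y, z, ax, ay, az
```

Request:
servo_tool --commands '[{"fingers": -1, "x": 26, "y": -20}, {"fingers": -1, "x": 26, "y": -20}, {"fingers": -1, "x": 26, "y": -20}, {"fingers": -1, "x": 26, "y": -20}, {"fingers": -1, "x": 26, "y": -20}, {"fingers": -1, "x": 26, "y": -20}, {"fingers": -1, "x": 26, "y": -20}, {"fingers": -1, "x": 26, "y": -20}]'

```text
invalid input at $.commands[0]: expected keys fingers, x, y, z, ax, ay, az
```

Request:
servo_tool --commands '[{"fingers": -1, "x": 26, "y": -20}, {"fingers": -1, "x": 26, "y": -20}, {"fingers": -1, "x": 26, "y": -20}, {"fingers": -1, "x": 26, "y": -20}, {"fingers": -1, "x": 26, "y": -20}, {"fingers": -1, "x": 26, "y": -20}, {"fingers": -1, "x": 15, "y": -12}, {"fingers": -1, "x": 5, "y": -4}]'

```text
invalid input at $.commands[0]: expected keys fingers, x, y, z, ax, ay, az
```

Request:
servo_tool --commands '[{"fingers": -1, "az": 3.5}, {"fingers": -1, "az": 3.5}, {"fingers": -1, "az": 3.5}, {"fingers": -1, "az": 3.5}, {"fingers": -1, "az": 3.5}, {"fingers": -1, "az": 3.5}, {"fingers": -1, "az": 3.5}, {"fingers": -1, "az": 3.5}]'

```text
invalid input at $.commands[0]: expected keys fingers, x, y, z, ax, ay, az
```

```bash
cat > look.py <<'E'
import sys,pickle
from plant import bot
from h import *
def look(n,tag):
    o=bot.get_obs();s=bot.snapshot(n);pickle.dump((o,s),open(f"{n}{tag}.pkl","wb"))
    cv2.imwrite(f"pics/{n}{tag}.png",s["image"][:,:,::-1]);return o,s
if __name__=="__main__":
    o,s=look(sys.argv[1],sys.argv[2]);q=o["tcp_rot"]
    print(o["clock"],o["position"],o["ft_force"],o["gripper_width"],R.from_quat([q[1],q[2],q[3],q[0]]).as_matrix().round(4),o["qpos"])
E
python3 look.py wrist 1
```

```text
0.15 [ 0.12061717 -0.51076529  0.24769819] [ 0.10577212  0.31709858 -0.05481214] 0.08497133194902759 [[ 9.732e-01  2.298e-01 -2.000e-04]
 [ 2.298e-01 -9.732e-01  1.100e-03]
 [ 1.000e-04 -1.100e-03 -1.000e+00]] [-1.40926971e+00  5.26703429e-02  1.40145005e+00  1.21826984e-05
  1.68856636e+00 -7.03197330e-02]
```

View pics/wrist1.png

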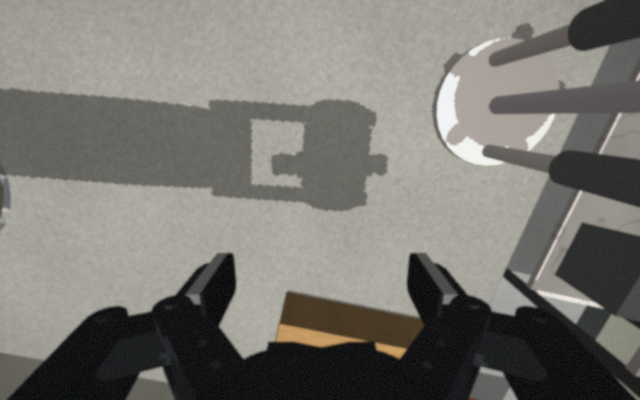

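All seven keys are required, so nothing moved. I'll send the same moves again in full.

Request:
servo_tool --commands '[{"fingers": -1, "x": 15, "y": -12, "z": 0, "ax": 0, "ay": 0, "az": 0}, {"fingers": -1, "x": 25, "y": -20, "z": 0, "ax": 0, "ay": 0, "az": 0}, {"fingers": -1, "x": 26, "y": -20, "z": 0, "ax": 0, "ay": 0, "az": 0}, {"fingers": -1, "x": 26, "y": -20, "z": 0, "ax": 0, "ay": 0, "az": 0}, {"fingers": -1, "x": 26, "y": -20, "z": 0, "ax": 0, "ay": 0, "az": 0}, {"fingers": -1, "x": 26, "y": -20, "z": 0, "ax": 0, "ay": 0, "az": 0}, {"fingers": -1, "x": 26, "y": -20, "z": 0, "ax": 0, "ay": 0, "az": 0}, {"fingers": -1, "x": 26, "y": -20, "z": 0, "ax": 0, "ay": 0, "az": 0}]' --grip_force 20

```text
clock: 0.87
position: [0.2771, -0.3166, 0.2483]
tcp_rot: [0.0, 0.993, 0.116, 0.0]
ft_force: [0.0, -1.0, -0.0]
gripper_width: -0.0001
```

Request:
servo_tool --commands '[{"fingers": -1, "x": 26, "y": -20, "z": 0, "ax": 0, "ay": 0, "az": 0}, {"fingers": -1, "x": 26, "y": -20, "z": 0, "ax": 0, "ay": 0, "az": 0}, {"fingers": -1, "x": 26, "y": -20, "z": 0, "ax": 0, "ay": 0, "az": 0}, {"fingers": -1, "x": 26, "y": -20, "z": 0, "ax": 0, "ay": 0, "az": 0}, {"fingers": -1, "x": 26, "y": -20, "z": 0, "ax": 0, "ay": 0, "az": 0}, {"fingers": -1, "x": 26, "y": -20, "z": 0, "ax": 0, "ay": 0, "az": 0}, {"fingers": -1, "x": 26, "y": -20, "z": 0, "ax": 0, "ay": 0, "az": 0}, {"fingers": -1, "x": 26, "y": -20, "z": 0, "ax": 0, "ay": 0, "az": 0}]'

```text
clock: 1.53
position: [0.4429, -0.1129, 0.2483]
tcp_rot: [0.0, 0.993, 0.116, 0.0]
ft_force: [1.0, -0.5, -0.1]
gripper_width: -0.0001
```

Request:
servo_tool --commands '[{"fingers": -1, "x": 26, "y": -20, "z": 0, "ax": 0, "ay": 0, "az": 0}, {"fingers": -1, "x": 26, "y": -20, "z": 0, "ax": 0, "ay": 0, "az": 0}, {"fingers": -1, "x": 26, "y": -20, "z": 0, "ax": 0, "ay": 0, "az": 0}, {"fingers": -1, "x": 26, "y": -20, "z": 0, "ax": 0, "ay": 0, "az": 0}, {"fingers": -1, "x": 26, "y": -20, "z": 0, "ax": 0, "ay": 0, "az": 0}, {"fingers": -1, "x": 26, "y": -20, "z": 0, "ax": 0, "ay": 0, "az": 0}, {"fingers": -1, "x": 15, "y": -12, "z": 0, "ax": 0, "ay": 0, "az": 0}, {"fingers": -1, "x": 5, "y": -4, "z": 0, "ax": 0, "ay": 0, "az": 0}]'

```text
clock: 2.2
position: [0.5831, 0.0607, 0.2472]
tcp_rot: [-0.0, 0.993, 0.117, -0.001]
ft_force: [-0.3, -0.4, -0.2]
gripper_width: 0.0001
```

Request:
servo_tool --commands '[{"fingers": -1, "x": 0, "y": 0, "z": 0, "ax": 0, "ay": 0, "az": 3.5}, {"fingers": -1, "x": 0, "y": 0, "z": 0, "ax": 0, "ay": 0, "az": 3.5}, {"fingers": -1, "x": 0, "y": 0, "z": 0, "ax": 0, "ay": 0, "az": 3.5}, {"fingers": -1, "x": 0, "y": 0, "z": 0, "ax": 0, "ay": 0, "az": 3.5}, {"fingers": -1, "x": 0, "y": 0, "z": 0, "ax": 0, "ay": 0, "az": 3.5}, {"fingers": -1, "x": 0, "y": 0, "z": 0, "ax": 0, "ay": 0, "az": 3.5}, {"fingers": -1, "x": 0, "y": 0, "z": 0, "ax": 0, "ay": 0, "az": 3.5}, {"fingers": -1, "x": 0, "y": 0, "z": 0, "ax": 0, "ay": 0, "az": 3.5}]'

```text
clock: 2.87
position: [0.5818, 0.0575, 0.2482]
tcp_rot: [0.0, 0.992, -0.13, -0.0]
ft_force: [0.1, -0.1, -0.8]
gripper_width: -0.0001
```

```bash
python3 look.py wrist 2
```

```text
2.8667 [0.58181418 0.0574669  0.24822476] [ 0.10879926 -0.07886214 -0.84295715] -0.00011589222321141903 [[ 9.662e-01 -2.578e-01 -4.000e-04]
 [-2.578e-01 -9.662e-01 -4.000e-04]
 [-3.000e-04  4.000e-04 -1.000e+00]] [ 3.54515896e-02  2.21749845e-01  1.21520641e+00 -3.49220843e-04
  1.70503177e+00  1.86689884e+00]
```

View pics/wrist2.png

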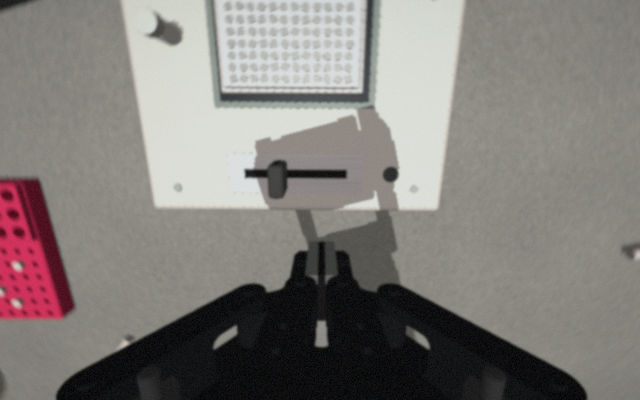

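The wrist view shows the slot along row 174 (columns 245–347), the disc at (391,174), the knob at (277,178) and the shut fingertips at (321,258).

```bash
python3 - <<'E'
import pickle
from h import *
o,s=pickle.load(open("wrist2.pkl","rb"))
cv2.imwrite("pics/w2z.png",cv2.resize(s["image"][150:290,230:430,::-1],None,fx=4,fy=4,interpolation=cv2.INTER_CUBIC))
P={k:onplane(s,*v,.085,o)[:2] for k,v in dict(A=(438,209),D=(155,207),disc=(390.5,174),s0=(346.5,174),s1=(245,174)).items()}
for k in P: print(k,P[k])
d=P["D"]-P["A"];print(np.linalg.norm(d),np.degrees(np.arctan2(-d[0],d[1])))
d=P["s1"]-P["s0"];print(np.linalg.norm(d),np.degrees(np.arctan2(-d[0],d[1])))
print(onplane(s,277,183,.127,o),atdepth(s,277,183,o),atdepth(s,300,195,o))
E
```

```text
A [ 0.53192533 -0.05382444]
D [0.60973475 0.22932004]
disc [ 0.58092807 -0.0131927 ]
s0 [0.59230405 0.02945604]
s1 [0.61853555 0.12779835]
0.2936411105374213 -15.365845551007247
0.10178065350614166 -14.93515698155391
[0.60895915 0.0908945  0.127     ] [0.6090825  0.09075212 0.12768992] [0.58335004 0.08057934 0.08490889]
```

View pics/w2z.png

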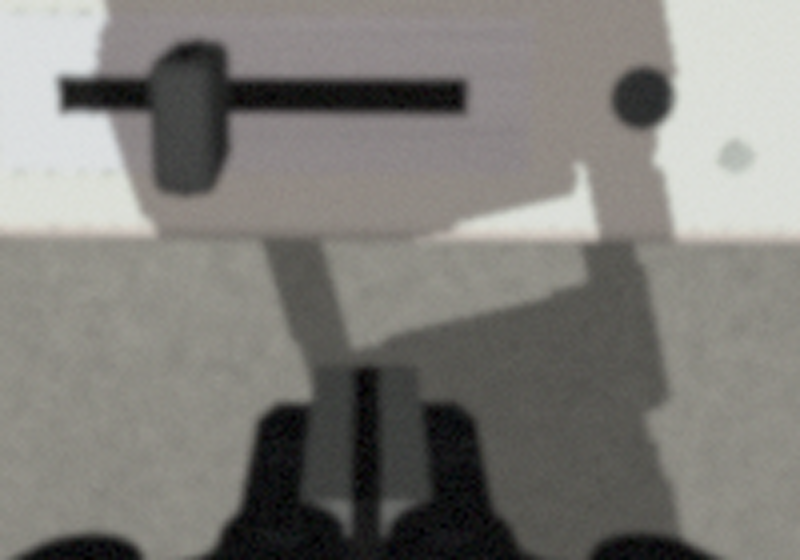

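Fourth click: the knob is about 13 mm from mid-slot, and the tool yaw already matches the slot. I'll go to the +y side of the knob and come down.

Request:
servo_tool --commands '[{"fingers": -1, "x": 3, "y": -13, "z": 0, "ax": 0, "ay": 0, "az": 0}, {"fingers": -1, "x": 4, "y": -15, "z": 0, "ax": 0, "ay": 0, "az": 0}, {"fingers": -1, "x": 4, "y": -15, "z": 0, "ax": 0, "ay": 0, "az": 0}, {"fingers": -1, "x": 4, "y": -15, "z": 0, "ax": 0, "ay": 0, "az": 0}, {"fingers": -1, "x": 2.5, "y": -13, "z": 0, "ax": 0, "ay": 0, "az": 0}, {"fingers": -1, "x": 0, "y": 0, "z": 15, "ax": 0, "ay": 0, "az": 0}, {"fingers": -1, "x": 0, "y": 0, "z": 25, "ax": 0, "ay": 0, "az": 0}, {"fingers": -1, "x": 0, "y": 0, "z": 20, "ax": 0, "ay": 0, "az": 0}]'

```text
clock: 3.58
position: [0.6173, 0.1233, 0.1871]
tcp_rot: [-0.0, 0.992, -0.127, 0.0]
ft_force: [0.4, -0.6, -1.4]
gripper_width: -0.0002
```

Request:
servo_tool --commands '[{"fingers": -1, "x": 0, "y": 0, "z": 10, "ax": 0, "ay": 0, "az": 0}, {"fingers": -1, "x": 0, "y": 0, "z": 10, "ax": 0, "ay": 0, "az": 0}, {"fingers": -1, "x": 0, "y": 0, "z": 10, "ax": 0, "ay": 0, "az": 0}, {"fingers": -1, "x": 0, "y": 0, "z": 10, "ax": 0, "ay": 0, "az": 0}, {"fingers": -1, "x": 0, "y": 0, "z": 10, "ax": 0, "ay": 0, "az": 0}, {"fingers": -1, "x": 0, "y": 0, "z": 7, "ax": 0, "ay": 0, "az": 0}, {"fingers": -1, "x": 0, "y": 0, "z": 4, "ax": 0, "ay": 0, "az": 0}, {"fingers": -1, "x": 0, "y": 0, "z": 0, "ax": 0, "ay": 0, "az": 0}]'

```text
clock: 4.25
position: [0.6168, 0.1224, 0.1262]
tcp_rot: [0.0, 0.992, -0.128, -0.001]
ft_force: [0.2, 0.3, 0.1]
gripper_width: -0.0003
```

```bash
python3 look.py wrist 3; python3 look.py side 3; python3 - <<'E'
import cv2
a=cv2.imread("pics/side3.png");cv2.imwrite("pics/side3z.png",cv2.resize(a[130:270,200:360],None,fx=4,fy=4,interpolation=cv2.INTER_CUBIC))
E
```

```text
4.25 [0.61679475 0.12241582 0.12617933] [0.24681025 0.31718604 0.08766715] -0.0003104606301811107 [[ 9.672e-01 -2.540e-01 -1.500e-03]
 [-2.540e-01 -9.672e-01 -3.000e-04]
 [-1.400e-03  7.000e-04 -1.000e+00]] [ 1.37245074e-01  4.09728478e-01  1.23079361e+00 -8.31365322e-05
  1.50263827e+00  1.96490872e+00]
4.3 [0.61711662 0.12244619 0.1270811 ] [ 0.75861852  0.17975076 -0.07887399] -0.00027684003217580725 [[ 9.672e-01 -2.541e-01 -4.000e-04]
 [-2.541e-01 -9.672e-01 -1.000e-04]
 [-3.000e-04  2.000e-04 -1.000e+00]] [ 1.37221868e-01  4.09043936e-01  1.22982564e+00 -8.07346160e-05
  1.50310685e+00  1.96496080e+00]
```

View pics/wrist3.png

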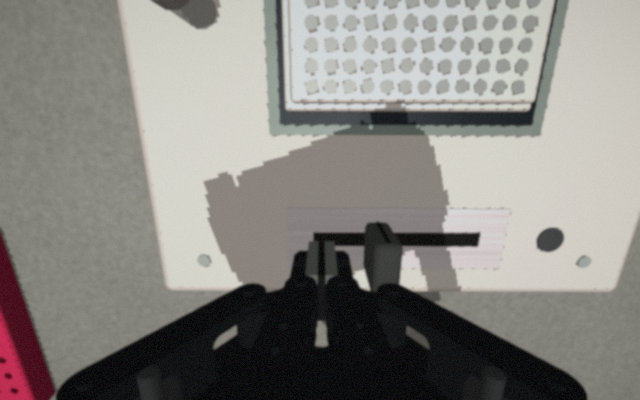

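View pics/side3z.png

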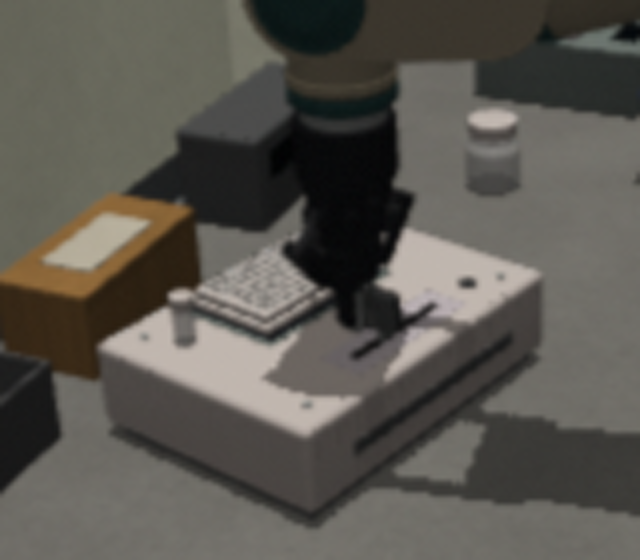

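The fingertip is lowered on the +y side of the knob, with the finger at column 321, the knob at 382 and a gap between. Now pushing towards home (+tool y) in small steps.

Request:
servo_tool --commands '[{"fingers": -1, "x": 0, "y": 2.5, "z": 0, "ax": 0, "ay": 0, "az": 0}, {"fingers": -1, "x": 0, "y": 2.5, "z": 0, "ax": 0, "ay": 0, "az": 0}, {"fingers": -1, "x": 0, "y": 2.5, "z": 0, "ax": 0, "ay": 0, "az": 0}, {"fingers": -1, "x": 0, "y": 2.5, "z": 0, "ax": 0, "ay": 0, "az": 0}, {"fingers": -1, "x": 0, "y": 2.5, "z": 0, "ax": 0, "ay": 0, "az": 0}, {"fingers": -1, "x": 0, "y": 2.5, "z": 0, "ax": 0, "ay": 0, "az": 0}, {"fingers": -1, "x": 0, "y": 2, "z": 0, "ax": 0, "ay": 0, "az": 0}, {"fingers": -1, "x": 0, "y": 2, "z": 0, "ax": 0, "ay": 0, "az": 0}]'

```text
clock: 5.02
position: [0.6125, 0.1046, 0.1276]
tcp_rot: [-0.001, 0.992, -0.128, 0.0]
ft_force: [1.5, 2.2, 0.6]
gripper_width: 0.0001
```

Request:
servo_tool --commands '[{"fingers": -1, "x": 0, "y": 2, "z": 0, "ax": 0, "ay": 0, "az": 0}, {"fingers": -1, "x": 0, "y": 2, "z": 0, "ax": 0, "ay": 0, "az": 0}, {"fingers": -1, "x": 0, "y": 2, "z": 0, "ax": 0, "ay": 0, "az": 0}, {"fingers": -1, "x": 0, "y": 2, "z": 0, "ax": 0, "ay": 0, "az": 0}, {"fingers": -1, "x": 0, "y": 2, "z": 0, "ax": 0, "ay": 0, "az": 0}, {"fingers": -1, "x": 0, "y": 2, "z": 0, "ax": 0, "ay": 0, "az": 0}, {"fingers": -1, "x": 0, "y": 2, "z": 0, "ax": 0, "ay": 0, "az": 0}, {"fingers": -1, "x": 0, "y": 2, "z": 0, "ax": 0, "ay": 0, "az": 0}]'

```text
clock: 5.68
position: [0.6081, 0.0883, 0.1272]
tcp_rot: [0.0, 0.992, -0.128, -0.0]
ft_force: [0.2, -0.4, -1.2]
gripper_width: 0.0001
```

```bash
python3 look.py wrist 4
```

```text
5.6833 [0.60813248 0.08832088 0.12718906] [ 0.22313785 -0.41722074 -1.21246423] 0.00013558254483741057 [[ 9.672e-01 -2.540e-01 -3.000e-04]
 [-2.540e-01 -9.672e-01 -7.000e-04]
 [-1.000e-04  8.000e-04 -1.000e+00]] [ 8.44348429e-02  3.68889502e-01  1.28079162e+00 -6.87046311e-04
  1.49228574e+00  1.91209467e+00]
```

View pics/wrist4.png

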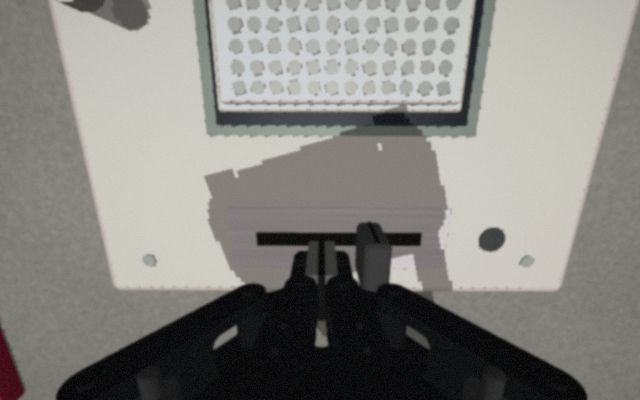

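```bash
python3 - <<'E'
import pickle
from h import *
o,s=pickle.load(open("wrist4.pkl","rb"))
cv2.imwrite("pics/w4z.png",cv2.resize(s["image"][190:310,220:440,::-1],None,fx=3.6,fy=3.6,interpolation=cv2.INTER_CUBIC))
s0=onplane(s,420.5,239,.085,o)[:2];s1=onplane(s,257,239,.085,o)[:2];m=(s0+s1)/2;yv=np.array([.2588,.9659])
print(m,np.linalg.norm(s0-s1))
for u in(358,370,386,389):
    k=onplane(s,u,250,.127,o)[:2];print(u,(k-m)@yv)
print("finger",(o["position"][:2]-m)@yv)
E
```

```text
[0.6054136  0.07888364] 0.1019467693991311
358 -0.006327571642634538
370 -0.012009061758277156
386 -0.0195852928633522
389 -0.021005952113217916
finger 0.009819075402938275
```

View pics/w4z.png

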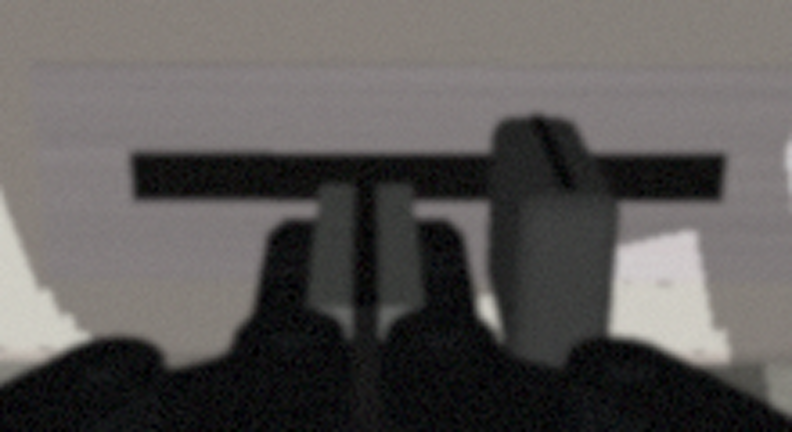

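The lever has moved to the second click (the knob's centre is at y ≈ -14). Continuing towards home.

Request:
servo_tool --commands '[{"fingers": -1, "x": 0, "y": 2, "z": 0, "ax": 0, "ay": 0, "az": 0}, {"fingers": -1, "x": 0, "y": 2, "z": 0, "ax": 0, "ay": 0, "az": 0}, {"fingers": -1, "x": 0, "y": 2, "z": 0, "ax": 0, "ay": 0, "az": 0}, {"fingers": -1, "x": 0, "y": 2, "z": 0, "ax": 0, "ay": 0, "az": 0}, {"fingers": -1, "x": 0, "y": 2, "z": 0, "ax": 0, "ay": 0, "az": 0}, {"fingers": -1, "x": 0, "y": 2, "z": 0, "ax": 0, "ay": 0, "az": 0}, {"fingers": -1, "x": 0, "y": 2, "z": 0, "ax": 0, "ay": 0, "az": 0}, {"fingers": -1, "x": 0, "y": 2, "z": 0, "ax": 0, "ay": 0, "az": 0}]'

```text
clock: 6.4
position: [0.6041, 0.0726, 0.1273]
tcp_rot: [0.0, 0.992, -0.128, -0.0]
ft_force: [0.1, -0.2, -0.3]
gripper_width: 0.0001
```

Request:
servo_tool --commands '[{"fingers": -1, "x": 0, "y": 1, "z": 0, "ax": 0, "ay": 0, "az": 0}, {"fingers": -1, "x": 0, "y": 1, "z": 0, "ax": 0, "ay": 0, "az": 0}, {"fingers": -1, "x": 0, "y": 1, "z": 0, "ax": 0, "ay": 0, "az": 0}, {"fingers": -1, "x": 0, "y": 1, "z": 0, "ax": 0, "ay": 0, "az": 0}, {"fingers": -1, "x": 0, "y": 1, "z": 0, "ax": 0, "ay": 0, "az": 0}, {"fingers": -1, "x": 0, "y": 1, "z": 0, "ax": 0, "ay": 0, "az": 0}, {"fingers": -1, "x": 0, "y": 1, "z": 0, "ax": 0, "ay": 0, "az": 0}, {"fingers": -1, "x": 0, "y": 1, "z": 0, "ax": 0, "ay": 0, "az": 0}]'

```text
clock: 7.07
position: [0.6024, 0.0662, 0.1274]
tcp_rot: [-0.001, 0.992, -0.128, 0.0]
ft_force: [1.8, 4.8, -0.7]
gripper_width: -0.0002
```

```bash
python3 look.py wrist 5
```

```text
7.0667 [0.60236286 0.06621335 0.12735577] [ 1.83300118  4.84534721 -0.71258422] -0.00016839013056809643 [[ 9.674e-01 -2.534e-01  8.000e-04]
 [-2.534e-01 -9.674e-01  1.300e-03]
 [ 4.000e-04 -1.400e-03 -1.000e+00]] [4.80124712e-02 3.44579970e-01 1.31092469e+00 1.24734429e-03
 1.48522865e+00 1.87490891e+00]
```

View pics/wrist5.png

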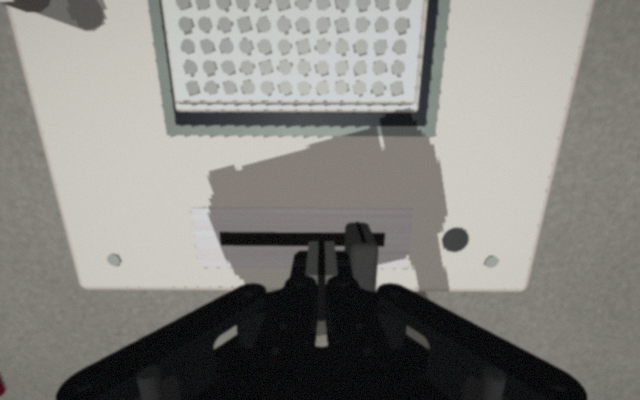

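Request:
servo_tool --commands '[{"fingers": -1, "x": 0, "y": 1, "z": 0, "ax": 0, "ay": 0, "az": 0}, {"fingers": -1, "x": 0, "y": 1, "z": 0, "ax": 0, "ay": 0, "az": 0}, {"fingers": -1, "x": 0, "y": 1, "z": 0, "ax": 0, "ay": 0, "az": 0}, {"fingers": -1, "x": 0, "y": 1, "z": 0, "ax": 0, "ay": 0, "az": 0}, {"fingers": -1, "x": 0, "y": 1, "z": 0, "ax": 0, "ay": 0, "az": 0}, {"fingers": -1, "x": 0, "y": 1, "z": 0, "ax": 0, "ay": 0, "az": 0}, {"fingers": -1, "x": 0, "y": 1, "z": 0, "ax": 0, "ay": 0, "az": 0}, {"fingers": -1, "x": 0, "y": 0, "z": 0, "ax": 0, "ay": 0, "az": 0}]'

```text
clock: 7.78
position: [0.6003, 0.0583, 0.1273]
tcp_rot: [0.0, 0.992, -0.128, -0.0]
ft_force: [0.0, -0.2, -0.5]
gripper_width: 0.0003
```

```bash
python3 look.py wrist 6
```

```text
7.7833 [0.6003415  0.05833697 0.1272799 ] [ 0.02090092 -0.18599314 -0.5054869 ] 0.0003222157567682445 [[ 9.671e-01 -2.544e-01 -1.000e-04]
 [-2.544e-01 -9.671e-01 -3.000e-04]
 [-0.000e+00  3.000e-04 -1.000e+00]] [ 3.57751858e-02  3.37731138e-01  1.31959565e+00 -2.78690408e-04
  1.48437229e+00  1.86379033e+00]
```

View pics/wrist6.png

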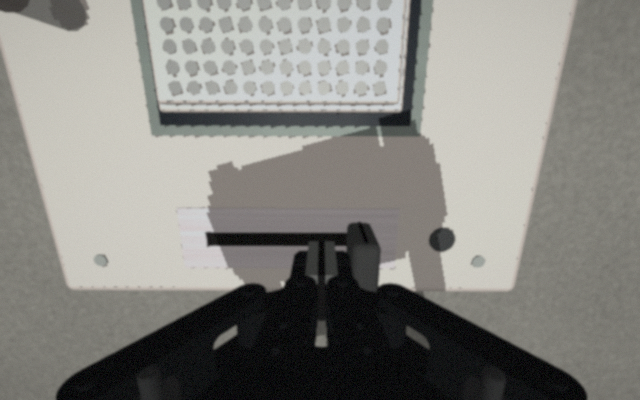

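The knob now covers the home end of the slot and the force has dropped to zero. I'll press gently on the stop to confirm.

Request:
servo_tool --commands '[{"fingers": -1, "x": 0, "y": 1, "z": 0, "ax": 0, "ay": 0, "az": 0}, {"fingers": -1, "x": 0, "y": 1, "z": 0, "ax": 0, "ay": 0, "az": 0}, {"fingers": -1, "x": 0, "y": 0.5, "z": 0, "ax": 0, "ay": 0, "az": 0}, {"fingers": -1, "x": 0, "y": 0, "z": 0, "ax": 0, "ay": 0, "az": 0}, {"fingers": -1, "x": 0, "y": 0, "z": 0, "ax": 0, "ay": 0, "az": 0}, {"fingers": -1, "x": 0, "y": 0, "z": 0, "ax": 0, "ay": 0, "az": 0}, {"fingers": -1, "x": 0, "y": 0, "z": 0, "ax": 0, "ay": 0, "az": 0}, {"fingers": -1, "x": 0, "y": 0, "z": 0, "ax": 0, "ay": 0, "az": 0}]'

```text
clock: 8.5
position: [0.5999, 0.057, 0.1273]
tcp_rot: [-0.001, 0.992, -0.128, 0.0]
ft_force: [1.4, 4.6, -0.9]
gripper_width: -0.0002
```

Request:
servo_tool --commands '[{"fingers": -1, "x": 0, "y": 0.5, "z": 0, "ax": 0, "ay": 0, "az": 0}, {"fingers": -1, "x": 0, "y": 0.5, "z": 0, "ax": 0, "ay": 0, "az": 0}, {"fingers": -1, "x": 0, "y": 0, "z": 0, "ax": 0, "ay": 0, "az": 0}, {"fingers": -1, "x": 0, "y": 0, "z": 0, "ax": 0, "ay": 0, "az": 0}, {"fingers": -1, "x": 0, "y": 0, "z": 0, "ax": 0, "ay": 0, "az": 0}, {"fingers": -1, "x": 0, "y": 0, "z": 0, "ax": 0, "ay": 0, "az": 0}, {"fingers": -1, "x": 0, "y": 0, "z": 0, "ax": 0, "ay": 0, "az": 0}, {"fingers": -1, "x": 0, "y": 0, "z": 0, "ax": 0, "ay": 0, "az": 0}]'

```text
clock: 9.17
position: [0.5999, 0.0569, 0.1274]
tcp_rot: [-0.001, 0.992, -0.127, 0.001]
ft_force: [4.1, 7.9, -0.6]
gripper_width: -0.0002
```

```bash
python3 look.py wrist 7; python3 - <<'E'
import cv2
a=cv2.imread("pics/wrist7.png");cv2.imwrite("pics/w7z.png",cv2.resize(a[190:310,180:470],None,fx=2.7,fy=2.7,interpolation=cv2.INTER_CUBIC))
E
```

```text
9.1667 [0.59985183 0.05686462 0.12739187] [ 4.06922282  7.94756544 -0.56777859] -0.00023081425228336608 [[ 9.675e-01 -2.528e-01  1.300e-03]
 [-2.528e-01 -9.675e-01  2.500e-03]
 [ 7.000e-04 -2.700e-03 -1.000e+00]] [0.03216794 0.33472514 1.32309446 0.00244989 1.48235537 1.85831791]
```

View pics/w7z.png

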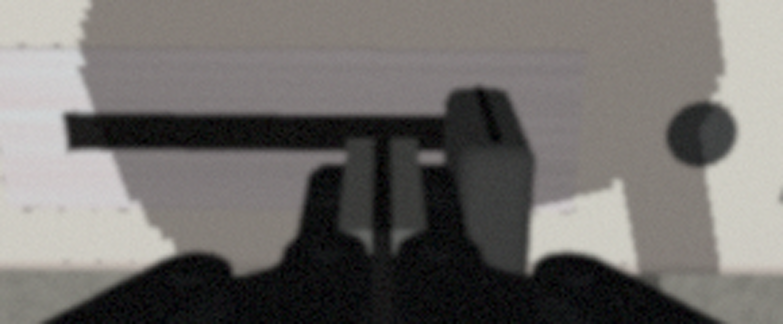

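Force rose to 8.9 N with no motion, so the lever is at its home stop. Backing off, lifting over and coming down on the other side.

Request:
servo_tool --commands '[{"fingers": -1, "x": 0, "y": -4, "z": 0, "ax": 0, "ay": 0, "az": 0}, {"fingers": -1, "x": 0, "y": -6, "z": 0, "ax": 0, "ay": 0, "az": 0}, {"fingers": -1, "x": 0, "y": 0, "z": 0, "ax": 0, "ay": 0, "az": 0}, {"fingers": -1, "x": 0, "y": 0, "z": -10, "ax": 0, "ay": 0, "az": 0}, {"fingers": -1, "x": 0, "y": 0, "z": -15, "ax": 0, "ay": 0, "az": 0}, {"fingers": -1, "x": 0, "y": 0, "z": -15, "ax": 0, "ay": 0, "az": 0}, {"fingers": -1, "x": 0, "y": 0, "z": -10, "ax": 0, "ay": 0, "az": 0}, {"fingers": -1, "x": 0, "y": 0, "z": 0, "ax": 0, "ay": 0, "az": 0}]'

```text
clock: 9.88
position: [0.6032, 0.0647, 0.1809]
tcp_rot: [-0.0, 0.992, -0.128, 0.003]
ft_force: [-0.0, -1.1, -1.0]
gripper_width: -0.0
```

Request:
servo_tool --commands '[{"fingers": -1, "x": 0, "y": 8, "z": 0, "ax": 0, "ay": 0, "az": 0}, {"fingers": -1, "x": 0, "y": 11, "z": 0, "ax": 0, "ay": 0, "az": 0}, {"fingers": -1, "x": 0, "y": 12, "z": 0, "ax": 0, "ay": 0, "az": 0}, {"fingers": -1, "x": 0, "y": 12, "z": 0, "ax": 0, "ay": 0, "az": 0}, {"fingers": -1, "x": 0, "y": 10, "z": 0, "ax": 0, "ay": 0, "az": 0}, {"fingers": -1, "x": 0, "y": 6, "z": 0, "ax": 0, "ay": 0, "az": 0}, {"fingers": -1, "x": 0, "y": 0, "z": 0, "ax": 0, "ay": 0, "az": 0}, {"fingers": -1, "x": 0, "y": 0, "z": 0, "ax": 0, "ay": 0, "az": 0}]'

```text
clock: 10.55
position: [0.587, 0.0075, 0.1773]
tcp_rot: [-0.0, 0.992, -0.128, 0.0]
ft_force: [-0.2, 0.3, -0.5]
gripper_width: -0.0002
```

```bash
python3 look.py wrist 8
```

```text
10.55 [0.58700379 0.00749076 0.17731665] [-0.2152173   0.32747208 -0.46545084] -0.00023763902683448298 [[ 9.670e-01 -2.549e-01  1.000e-04]
 [-2.549e-01 -9.670e-01  1.000e-04]
 [ 1.000e-04 -1.000e-04 -1.000e+00]] [-5.01885343e-02  2.57383300e-01  1.31494211e+00  1.13245830e-04
  1.56918651e+00  1.77831772e+00]
```

View pics/wrist8.png

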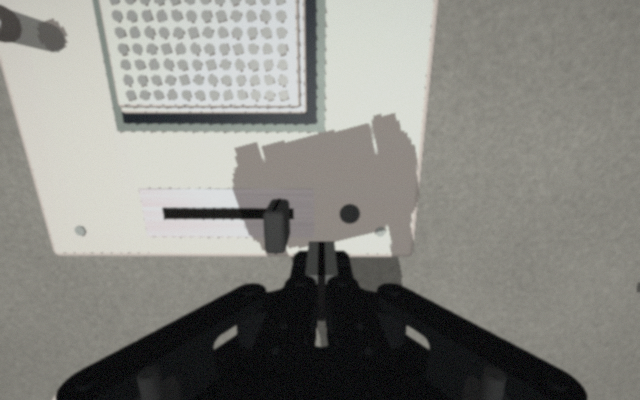

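```bash
python3 - <<'E'
import pickle
from h import *
o,s=pickle.load(open("wrist8.pkl","rb"));yv=np.array([.2588,.9659])
m=(onplane(s,293.5,213.5,.085,o)+onplane(s,163.5,213.5,.085,o))[:2]/2;print(m)
for u in(265,277,289): print(u,(onplane(s,u,225,.127,o)[:2]-m)@yv)
E
```

```text
[0.60551265 0.07932386]
265 -0.03678253204801807
277 -0.04450960038647672
289 -0.05223683548649977
```

Request:
servo_tool --commands '[{"fingers": -1, "x": 0, "y": 0, "z": 6, "ax": 0, "ay": 0, "az": 0}, {"fingers": -1, "x": 0, "y": 0, "z": 8, "ax": 0, "ay": 0, "az": 0}, {"fingers": -1, "x": 0, "y": 0, "z": 9, "ax": 0, "ay": 0, "az": 0}, {"fingers": -1, "x": 0, "y": 0, "z": 9, "ax": 0, "ay": 0, "az": 0}, {"fingers": -1, "x": 0, "y": 0, "z": 9, "ax": 0, "ay": 0, "az": 0}, {"fingers": -1, "x": 0, "y": 0, "z": 6, "ax": 0, "ay": 0, "az": 0}, {"fingers": -1, "x": 0, "y": 0, "z": 3, "ax": 0, "ay": 0, "az": 0}, {"fingers": -1, "x": 0, "y": 0, "z": 0, "ax": 0, "ay": 0, "az": 0}]'

```text
clock: 11.27
position: [0.5866, 0.0079, 0.1261]
tcp_rot: [0.0, 0.992, -0.128, -0.001]
ft_force: [-0.5, -1.3, -0.4]
gripper_width: 0.0002
```

```bash
python3 look.py wrist 9
```

```text
11.2667 [0.58663539 0.00791669 0.12611159] [-0.4613291  -1.26444208 -0.36318314] 0.00018393985902003622 [[ 9.672e-01 -2.541e-01 -1.700e-03]
 [-2.541e-01 -9.672e-01  0.000e+00]
 [-1.700e-03  4.000e-04 -1.000e+00]] [-4.94042629e-02  2.95216477e-01  1.37416590e+00 -8.57424270e-05
  1.47393734e+00  1.77827533e+00]
```

View pics/wrist9.png

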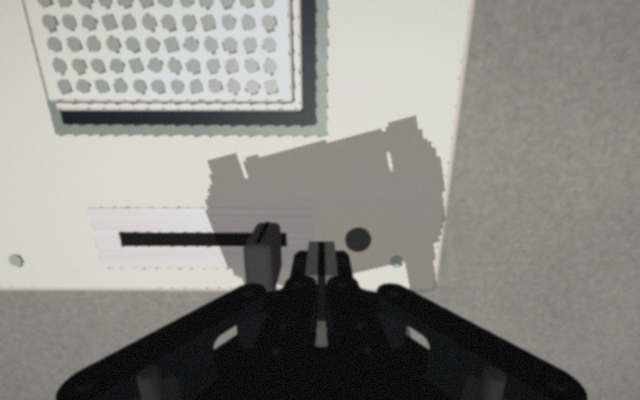

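Home is confirmed from above (knob centre y ≈ -44 against a nominal -42), and the finger is down on the disc side. Now pushing away and counting clicks.

Request:
servo_tool --commands '[{"fingers": -1, "x": 0, "y": -1.5, "z": 0, "ax": 0, "ay": 0, "az": 0}, {"fingers": -1, "x": 0, "y": -1.5, "z": 0, "ax": 0, "ay": 0, "az": 0}, {"fingers": -1, "x": 0, "y": -1.5, "z": 0, "ax": 0, "ay": 0, "az": 0}, {"fingers": -1, "x": 0, "y": -1.5, "z": 0, "ax": 0, "ay": 0, "az": 0}, {"fingers": -1, "x": 0, "y": -1.5, "z": 0, "ax": 0, "ay": 0, "az": 0}, {"fingers": -1, "x": 0, "y": -1.5, "z": 0, "ax": 0, "ay": 0, "az": 0}, {"fingers": -1, "x": 0, "y": -1.5, "z": 0, "ax": 0, "ay": 0, "az": 0}, {"fingers": -1, "x": 0, "y": -1, "z": 0, "ax": 0, "ay": 0, "az": 0}]'

```text
clock: 11.98
position: [0.59, 0.0187, 0.1274]
tcp_rot: [0.001, 0.992, -0.128, -0.0]
ft_force: [-1.8, -3.4, 2.2]
gripper_width: 0.0003
```

Request:
servo_tool --commands '[{"fingers": -1, "x": 0, "y": -1, "z": 0, "ax": 0, "ay": 0, "az": 0}, {"fingers": -1, "x": 0, "y": -1, "z": 0, "ax": 0, "ay": 0, "az": 0}, {"fingers": -1, "x": 0, "y": -1, "z": 0, "ax": 0, "ay": 0, "az": 0}, {"fingers": -1, "x": 0, "y": -1, "z": 0, "ax": 0, "ay": 0, "az": 0}, {"fingers": -1, "x": 0, "y": 0, "z": 0, "ax": 0, "ay": 0, "az": 0}, {"fingers": -1, "x": 0, "y": 0, "z": 0, "ax": 0, "ay": 0, "az": 0}, {"fingers": -1, "x": 0, "y": 0, "z": 0, "ax": 0, "ay": 0, "az": 0}, {"fingers": -1, "x": 0, "y": 0, "z": 0, "ax": 0, "ay": 0, "az": 0}]'

```text
clock: 12.65
position: [0.591, 0.0228, 0.1273]
tcp_rot: [0.0, 0.992, -0.128, 0.0]
ft_force: [-1.8, -3.5, 1.3]
gripper_width: -0.0001
```

Request:
servo_tool --commands '[{"fingers": -1, "x": 0, "y": -1, "z": 0, "ax": 0, "ay": 0, "az": 0}, {"fingers": -1, "x": 0, "y": -1, "z": 0, "ax": 0, "ay": 0, "az": 0}, {"fingers": -1, "x": 0, "y": -1, "z": 0, "ax": 0, "ay": 0, "az": 0}, {"fingers": -1, "x": 0, "y": -1, "z": 0, "ax": 0, "ay": 0, "az": 0}, {"fingers": -1, "x": 0, "y": -1, "z": 0, "ax": 0, "ay": 0, "az": 0}, {"fingers": -1, "x": 0, "y": 0, "z": 0, "ax": 0, "ay": 0, "az": 0}, {"fingers": -1, "x": 0, "y": 0, "z": 0, "ax": 0, "ay": 0, "az": 0}, {"fingers": -1, "x": 0, "y": 0, "z": 0, "ax": 0, "ay": 0, "az": 0}]'

```text
clock: 13.32
position: [0.5923, 0.0278, 0.1272]
tcp_rot: [-0.0, 0.992, -0.128, -0.0]
ft_force: [0.0, -0.8, -0.7]
gripper_width: 0.0003
```

```bash
cat > kn.py <<'E'
import pickle,sys
from h import *
from look import look
o,s=look("wrist",sys.argv[1])
m=np.array([.6054,.0789]);yv=np.array([.2588,.9659]);f=(o["position"][:2]-m)@yv*1e3
print("clock",o["clock"],"finger y",f.round(1),"F",o["ft_force"].round(1))
cv2.imwrite("pics/z%s.png"%sys.argv[1],cv2.resize(s["image"][190:310,60:460,::-1],None,fx=2,fy=2,interpolation=cv2.INTER_CUBIC))
for u in range(200,330,10): print(u,round((onplane(s,u,245,.127,o)[:2]-m)@yv*1e3,1),end="; ")
E
python3 kn.py 10
```

```text
clock 13.3167 finger y -52.7 F [ 0.  -0.8 -0.7]
200 5.6; 210 0.9; 220 -3.8; 230 -8.5; 240 -13.2; 250 -17.9; 260 -22.6; 270 -27.3; 280 -32.0; 290 -36.8; 300 -41.5; 310 -46.2; 320 -50.9;
```

View pics/z10.png

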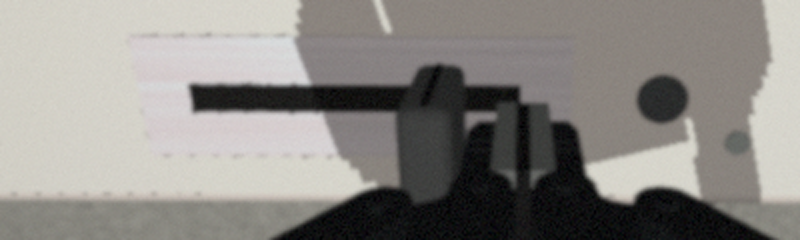

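First click confirmed: knob centre y ≈ -28 and the force has dropped. On to the second, 14 mm further.

Request:
servo_tool --commands '[{"fingers": -1, "x": 0, "y": -1.5, "z": 0, "ax": 0, "ay": 0, "az": 0}, {"fingers": -1, "x": 0, "y": -1.5, "z": 0, "ax": 0, "ay": 0, "az": 0}, {"fingers": -1, "x": 0, "y": -1, "z": 0, "ax": 0, "ay": 0, "az": 0}, {"fingers": -1, "x": 0, "y": -1, "z": 0, "ax": 0, "ay": 0, "az": 0}, {"fingers": -1, "x": 0, "y": -1, "z": 0, "ax": 0, "ay": 0, "az": 0}, {"fingers": -1, "x": 0, "y": -1, "z": 0, "ax": 0, "ay": 0, "az": 0}, {"fingers": -1, "x": 0, "y": -1, "z": 0, "ax": 0, "ay": 0, "az": 0}, {"fingers": -1, "x": 0, "y": -1, "z": 0, "ax": 0, "ay": 0, "az": 0}]'

```text
clock: 14.03
position: [0.5944, 0.0357, 0.1273]
tcp_rot: [0.001, 0.992, -0.128, -0.0]
ft_force: [-1.3, -4.2, 1.8]
gripper_width: 0.0001
```

Request:
servo_tool --commands '[{"fingers": -1, "x": 0, "y": -1, "z": 0, "ax": 0, "ay": 0, "az": 0}, {"fingers": -1, "x": 0, "y": -1, "z": 0, "ax": 0, "ay": 0, "az": 0}, {"fingers": -1, "x": 0, "y": -1, "z": 0, "ax": 0, "ay": 0, "az": 0}, {"fingers": -1, "x": 0, "y": -1, "z": 0, "ax": 0, "ay": 0, "az": 0}, {"fingers": -1, "x": 0, "y": -1, "z": 0, "ax": 0, "ay": 0, "az": 0}, {"fingers": -1, "x": 0, "y": 0, "z": 0, "ax": 0, "ay": 0, "az": 0}, {"fingers": -1, "x": 0, "y": 0, "z": 0, "ax": 0, "ay": 0, "az": 0}, {"fingers": -1, "x": 0, "y": 0, "z": 0, "ax": 0, "ay": 0, "az": 0}]'

```text
clock: 14.7
position: [0.5958, 0.0413, 0.1273]
tcp_rot: [0.0, 0.992, -0.128, 0.0]
ft_force: [-0.6, 0.2, 0.5]
gripper_width: -0.0002
```

```bash
python3 kn.py 11
```

```text
clock 14.7 finger y -38.7 F [-0.6  0.2  0.5]
200 19.6; 210 14.9; 220 10.2; 230 5.5; 240 0.8; 250 -3.9; 260 -8.6; 270 -13.3; 280 -18.0; 290 -22.8; 300 -27.5; 310 -32.2; 320 -36.9;
```

View pics/z11.png

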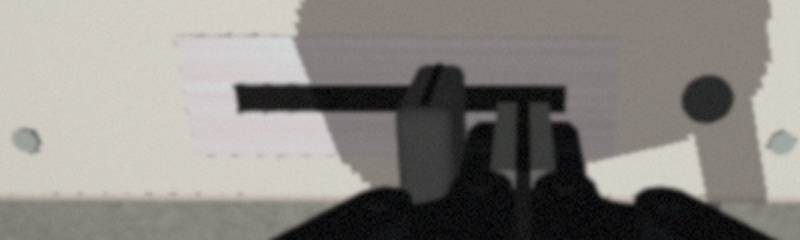

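Second click confirmed: knob at the same pixel with the finger exactly 14 mm further, and about zero force. One more identical 14 mm.

Request:
servo_tool --commands '[{"fingers": -1, "x": 0, "y": -1.5, "z": 0, "ax": 0, "ay": 0, "az": 0}, {"fingers": -1, "x": 0, "y": -1.5, "z": 0, "ax": 0, "ay": 0, "az": 0}, {"fingers": -1, "x": 0, "y": -1, "z": 0, "ax": 0, "ay": 0, "az": 0}, {"fingers": -1, "x": 0, "y": -1, "z": 0, "ax": 0, "ay": 0, "az": 0}, {"fingers": -1, "x": 0, "y": -1, "z": 0, "ax": 0, "ay": 0, "az": 0}, {"fingers": -1, "x": 0, "y": -1, "z": 0, "ax": 0, "ay": 0, "az": 0}, {"fingers": -1, "x": 0, "y": -1, "z": 0, "ax": 0, "ay": 0, "az": 0}, {"fingers": -1, "x": 0, "y": -1, "z": 0, "ax": 0, "ay": 0, "az": 0}]'

```text
clock: 15.42
position: [0.598, 0.0492, 0.1273]
tcp_rot: [0.001, 0.992, -0.128, -0.0]
ft_force: [-2.5, -5.4, 0.7]
gripper_width: -0.0002
```

Request:
servo_tool --commands '[{"fingers": -1, "x": 0, "y": -1, "z": 0, "ax": 0, "ay": 0, "az": 0}, {"fingers": -1, "x": 0, "y": -1, "z": 0, "ax": 0, "ay": 0, "az": 0}, {"fingers": -1, "x": 0, "y": -1, "z": 0, "ax": 0, "ay": 0, "az": 0}, {"fingers": -1, "x": 0, "y": -1, "z": 0, "ax": 0, "ay": 0, "az": 0}, {"fingers": -1, "x": 0, "y": -1, "z": 0, "ax": 0, "ay": 0, "az": 0}, {"fingers": -1, "x": 0, "y": 0, "z": 0, "ax": 0, "ay": 0, "az": 0}, {"fingers": -1, "x": 0, "y": 0, "z": 0, "ax": 0, "ay": 0, "az": 0}, {"fingers": -1, "x": 0, "y": 0, "z": 0, "ax": 0, "ay": 0, "az": 0}]'

```text
clock: 16.08
position: [0.5994, 0.0549, 0.1273]
tcp_rot: [-0.0, 0.992, -0.128, 0.0]
ft_force: [0.9, -0.5, -0.5]
gripper_width: 0.0001
```

```bash
python3 kn.py 12
```

```text
clock 16.0833 finger y -24.7 F [ 0.9 -0.5 -0.5]
200 33.6; 210 28.9; 220 24.2; 230 19.5; 240 14.8; 250 10.1; 260 5.4; 270 0.7; 280 -4.0; 290 -8.7; 300 -13.5; 310 -18.2; 320 -22.9;
```

View pics/z12.png

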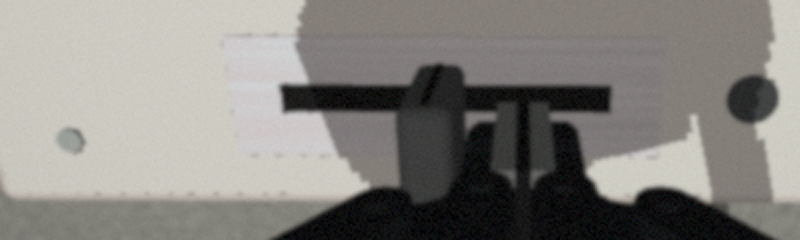

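Third click: the knob is mid-slot (y ≈ 0) and the force is about zero. Backing off towards home, then rising clear.

Request:
servo_tool --commands '[{"fingers": -1, "x": 0, "y": 4, "z": 0, "ax": 0, "ay": 0, "az": 0}, {"fingers": -1, "x": 0, "y": 6, "z": 0, "ax": 0, "ay": 0, "az": 0}, {"fingers": -1, "x": 0, "y": 5, "z": 0, "ax": 0, "ay": 0, "az": 0}, {"fingers": -1, "x": 0, "y": 0, "z": 0, "ax": 0, "ay": 0, "az": 0}, {"fingers": -1, "x": 0, "y": 0, "z": -10, "ax": 0, "ay": 0, "az": 0}, {"fingers": -1, "x": 0, "y": 0, "z": -20, "ax": 0, "ay": 0, "az": 0}, {"fingers": -1, "x": 0, "y": 0, "z": -25, "ax": 0, "ay": 0, "az": 0}, {"fingers": -1, "x": 0, "y": 0, "z": -25, "ax": 0, "ay": 0, "az": 0}]'

```text
clock: 16.8
position: [0.5953, 0.0404, 0.2087]
tcp_rot: [0.0, 0.992, -0.128, -0.0]
ft_force: [1.0, -0.2, -0.3]
gripper_width: -0.0
```

Request:
servo_tool --commands '[{"fingers": -1, "x": 0, "y": 0, "z": -25, "ax": 0, "ay": 0, "az": 0}, {"fingers": -1, "x": 0, "y": 0, "z": -20, "ax": 0, "ay": 0, "az": 0}, {"fingers": -1, "x": -15, "y": 0, "z": 0, "ax": 0, "ay": 0, "az": 0}, {"fingers": -1, "x": -15, "y": 0, "z": 0, "ax": 0, "ay": 0, "az": 0}, {"fingers": -1, "x": 0, "y": 0, "z": 0, "ax": 0, "ay": 0, "az": 0}, {"fingers": -1, "x": 0, "y": 0, "z": 0, "ax": 0, "ay": 0, "az": 0}, {"fingers": -1, "x": 0, "y": 0, "z": 0, "ax": 0, "ay": 0, "az": 0}, {"fingers": -1, "x": 0, "y": 0, "z": 0, "ax": 0, "ay": 0, "az": 0}]'

```text
clock: 17.47
position: [0.5669, 0.0478, 0.2522]
tcp_rot: [0.0, 0.992, -0.128, -0.0]
ft_force: [0.3, 0.6, 0.2]
gripper_width: -0.0
```

```bash
python3 look.py wrist 13; python3 look.py scene 13
```

```text
17.4667 [0.56692606 0.04778238 0.25222818] [0.31206033 0.58323274 0.23234455] -1.593873344325677e-05 [[ 9.671e-01 -2.542e-01 -1.000e-04]
 [-2.542e-01 -9.671e-01 -1.000e-04]
 [-1.000e-04  1.000e-04 -1.000e+00]] [ 1.92329428e-02  1.75820512e-01  1.25954898e+00 -1.12835841e-04
  1.70631176e+00  1.84707801e+00]
17.5167 [0.56690221 0.04776499 0.2520689 ] [ 0.2920911  -0.64109028 -0.23534581] -6.799166941398814e-05 [[ 9.671e-01 -2.543e-01 -4.000e-04]
 [-2.543e-01 -9.671e-01 -1.000e-04]
 [-3.000e-04  2.000e-04 -1.000e+00]] [ 1.92021255e-02  1.75988663e-01  1.25967511e+00 -1.10672115e-04
  1.70629238e+00  1.84708507e+00]
```

View pics/wrist13.png

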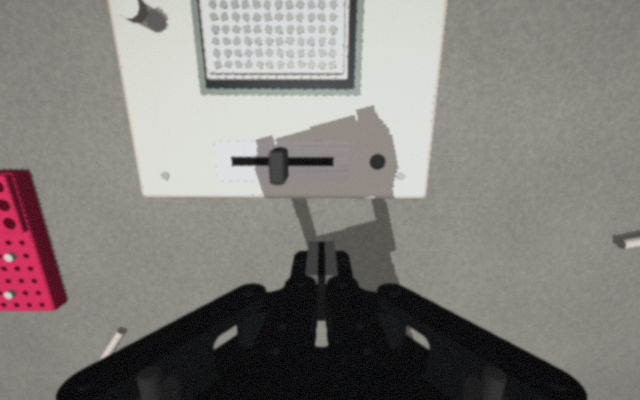

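View pics/scene13.png

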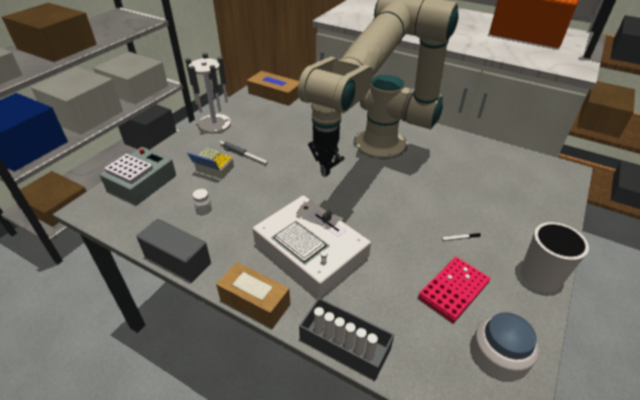

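The knob sits at (278,167), mid-slot (columns 232–333), and the hand is clear. The other objects look unmoved. One numeric check, then hand in.

```bash
python3 - <<'E'
import pickle
from h import *
from plant import bot
o,s=pickle.load(open("wrist13.pkl","rb"));yv=np.array([.2588,.9659])
m=(onplane(s,333,161,.085,o)+onplane(s,232,161,.085,o))[:2]/2
y=(onplane(s,277.5,172,.127,o)[:2]-m)@yv*1e3;print("knob y",y,"lever mm",y+42)
if abs(y)<4: bot.job_done();print("handed in")
E
```

```text
knob y -0.8285498115653702 lever mm 41.17145018843463
the job is handed in; nothing more can be done
handed in
```

The lever is resting in the third click from home with the hand clear, and I've handed the job in at about 17.5 s.

- **Homing:** the lever started in the fourth click. I pushed it to the disc end with the fingers shut. There the force rose to about 9 N with no further motion, so it was at the stop. The camera put the knob at y ≈ -44 mm against a nominal -42 mm, which is within calibration error.
- **Counting clicks:** from the disc side I pushed it back one click at a time. I checked each of the three clicks in the wrist camera and by the force dropping to about zero. The force readings while pushing to the clicks stayed around 6 N or less.
- **Final check:** after lifting clear, the lever measured 41.2 mm against the 42 mm of the third click, with no contact force beyond sensor noise. The plate, vial and other objects looked unmoved in the last pictures; I judged that by eye.

The knob was touched by the wider part of the shut fingers, about 12 mm from their centre line, rather than by the very tip. The first round of move calls was refused because I left out some required keys; nothing moved. No check failed.

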